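# Tap a tapered arbor into a drill chuck and rack it

## Task

Take the steel arbor out of the rack, set its tapered shank in the socket of the drill chuck on the black tapping block and tap it home, gently and little by little, until its collar sits down on the chuck's face. Then lift the chuck by the arbor alone, never touching the chuck itself, and stand it nose down, fully home and upright, in the empty wide hole of the rack. Leave the vial, the lens post and the brown bottle where they stand.

Things in the scene. Friction and masses are not known exactly. Their poses are not given: they have to be found in the camera images.
- arbor: Steel arbor (110 g), round, 86 mm tall, standing shank down in the rack's narrow hole, collar resting on the rack's top. Origin: centre of the shank's lower end; z up along its axis. 0 to 30 mm: tapered shank, 15 mm diameter at the tip, 21 mm under the collar. 30 to 36 mm: collar, 32 mm diameter. 36 to 86 mm: straight round grip, 18 mm diameter, flat top.
- chuck: Steel drill chuck (about 0.3 kg), round, 71 mm tall, body 45 mm in diameter, standing nose down in the tapping block, socket up. Origin: centre of the nose's lower end; z up along its axis. 0 to 26 mm: nose, 30 mm diameter, its lowest 5 mm chamfered. 26 to 71 mm: body; its shoulder at 26 mm rests on the block. Keep fingers off it; more than 32 N on it is too much.
- arbor_top (a point): Centre of the flat top of the arbor's grip, 86 mm above the arbor's origin. Driven home the taper holds by friction alone and the arbor carries the chuck; barely pushed in it pulls out again.
- chuck_mouth (a point): Centre of the socket's mouth (21 mm wide, 36 mm deep, same taper as the shank) in the chuck's top face, 71 mm above the chuck's origin. The shank drops in until the collar stands about 6 mm above the face; from there it takes a push of some 5 N at first and 12 to 22 N at last to drive it until the collar meets the face and stops (arbor's origin then 41 mm above the chuck's).
- block: Black tapping block, 36 mm high, fixed to the worktop: a 70x70x24 mm black plate with a 35 mm through hole, on a soft rubber pad in a dark steel foot frame 92x92x6 mm. Origin: centre of the underside, z up. The chuck's nose stands in the hole, the chuck's origin 10 mm above the worktop. The pad gives: under a push the plate and the chuck sink by some millimetres (9 at most) and come back.
- rack: Bare aluminium rack fixed to the worktop, 70 mm (its x) by 150 mm (its y) and 36 mm high, with two through holes: the wide one, 35 mm, at +36 mm along its y, the narrow one, 26 mm, at -36 mm. Origin: centre of the underside. A chuck standing home in the wide hole rests with its shoulder on the rack's top, its origin 10 mm above the worktop.
- wide_hole (a point): Centre of the wide hole's mouth in the rack's top face, 36 mm above the worktop.
- narrow_hole (a point): Centre of the narrow hole's mouth in the rack's top face, 36 mm above the worktop.
- vial_1: Bystander: small glass vial with a black cap, 23 mm diameter, 50 mm tall, standing between the block and the rack. Origin: centre of its underside.
- post_1: Bystander: optical post with a black lens ring, 32x37 mm, 93 mm tall, standing behind the work. Origin: centre of its underside.
- stock_2: Bystander: brown screw-cap bottle with a red cap, 55 mm diameter, 108 mm tall, standing behind the work on the right. Origin: centre of its underside.
Mind the look-alikes: they are no part of the job. What is shaped like the arbor but yellow is not meant.

How it is judged (in metres and radians):
On the way, in this order (a step that is already met when the one before it is completed fails the run):
1. the arbor's shank is tapped fully home in the chuck on the tapping block (collar within 1.5 mm of the chuck's face, in line) (z of arbor in the frame of chuck below 0.0425 m and horizontal distance between chuck_mouth and arbor below 0.005 m and angle between the z axis of arbor and the z axis of chuck, either way round below 0.06 rad and horizontal distance between chuck and block below 0.008 m and height (world z) of chuck below 0.018 m), for 0.2 s.
2. the chuck hangs clear of the block on the arbor, the arbor still home (collar within 3 mm of the face) (height (world z) of chuck above 0.05 m and z of arbor in the frame of chuck below 0.044 m), for 0.2 s.
At the end, for the whole second after the job is handed in: The chuck stands upright (within 0.08 rad) nose down in the rack's wide hole, its shoulder on the rack's top (within 2.5 mm), with the arbor still home in it (collar within 3 mm of the chuck's face, in line within 0.08 rad), at rest and released (horizontal distance between chuck and wide_hole below 0.008 m and height (world z) of chuck between 0.007 and 0.0125 m and angle between chuck's own z axis and vertical below 0.08 rad and z of arbor in the frame of chuck below 0.044 m and angle between the z axis of arbor and the z axis of chuck, either way round below 0.08 rad and linear speed of each of chuck, arbor below 0.02 m/s); the robot touches nothing.
It fails at once if more than 32 N between the chuck and the block or the rack (contact force between chuck and block above 32 N or contact force between chuck and rack above 32 N).
It fails at once if the chuck is touched by the fingers (contact force between the fingers and chuck above 1 N).
It fails at once if the vial, the optical post or the bottle is moved more than 15 mm (distance of any of vial_1, post_1, stock_2 from where it was at the start of the episode above 0.015 m).
It also fails if it takes over 72 s, if anything falls off the work surface, if the arm or the gripper's body presses on something with over 40 N, if the wrist force passes 120 N, or if a joint passes its speed limit or range.

## Robot

A 6-joint arm with a two-finger parallel gripper is mounted at the origin on a cart in front of the work surface, level with it; the furniture and walls round the work are solid. World frame = base frame: x ahead of the robot, y to its left, z up, the work surface at z = 0. Lengths are in mm, angles in rad, forces in N, time in s.
With the tool pointing down it reaches from about 350 to 775 mm from the base axis. Payload 7.3 kg.
Tool frame: the origin (TCP) lies at the very end of the fingers, on their centre line; the grasp point (between the pads) lies 19 mm behind it; z points along the fingers, y is the line along which they close (so a half turn about z gives the same grasp; the last joint's range is limited). The gripper opens to 92 mm and grips with 3 to 60 N. Pads are 19 mm wide; open, the fingers measure 130 mm over their backs; the gripper's body (75 mm by 190 mm) begins 47 mm behind the grasp point.
Start: joints at [-1.345, 0.342, 1.524, -0, 1.275, -0.146], TCP at [190.752, -489.141, 226.741] pointing down, gripper open.
Joint ranges: [-2.53, 2.53], [-0.77, 2.02], [0.04, 2.7], [-1, 4.14], [0.28, 2.66], [-3.11, 3.11]. Speed limits (rad/s): [2.57, 2.57, 3.14, 3.14, 3.14, 3.14].

## Interface

Orientations are given as [roll, pitch, yaw] about the fixed x, y, z axes, in that order (R = Rz(yaw) Ry(pitch) Rx(roll)).
In Python, from plant import bot gives the robot as it stands.
- The arm moves only by the tool jog_arm, never from a script. Its argument "targets" is a list of rows, each an object with "xyz": the shift along the tool's x, y, z as a fraction of full scale, a list of three; "spin": the turn about the tool's z as a fraction of full scale. In form: [{"xyz": [x, y, z], "spin": spin}, ...]. A call has exactly 10 rows; each row shifts and turns the commanded pose from where the row before left it, along the tool's axes as they then stand; what a row does not reach is not made up. Full scale, the value 1, is 80 mm for a shift and 0.1 rad for a turn. A row lasts 1/8 s, in which the tool goes at most 62.5 mm and 10.7 degrees, less where a joint would pass 70% of its speed; a pose out of reach is approached as far as the arm can. A call with a number of a shift or a turn outside -1 to 1 is refused whole. A call with a gripper value outside its range is refused whole. "gripper" is the opening in per cent of the stroke, from 0 (shut) to 100 (fully open), set as the call begins (left out, the last holds). The fingers move at their own pace and stop on an object; the grip force is fixed at half the most. Time passes only in rows, so rows that do not move let the fingers close, or fill a call up. It gives the time, the measured TCP pose, the force, the opening and the grip force at its end, in the units of the state.
- bot.get_obs(): the state, without advancing time (a new reading comes with each control period).
- bot.capture(name): name is "scene" or "top" or "wrist"; returns the picture (480x640x3 uint8, blue, green, red); there is no depth.
- bot.get_calibration(name): a dict with "vfov" (degrees; the focal length in pixels is half the picture's height over the tangent of half this angle, whatever the lens; pixels are square), "cx", "cy" (the principal point, pixels), "eye" and "rotation" of the camera in the world. Camera axes: x right, y down, z forward; pixel columns grow to the right and rows downward; lengths in mm; the calibration is good to about 2 mm. A picture is of the moment at which its call begins: read the wrist's pose just before it. get_calibration takes no time and is no camera call; for the wrist camera it gives the pose at the moment of the call.
- bot.close_job(): hands the job in; it is judged then, once.
The state is a dict: "time": time; "joint_positions": joint angles; "dq": joint speeds; "tau": joint torques, N m; "tool_pos": TCP position; "tcp_rot": TCP orientation; "contact_force": force on the tool from outside, world axes, zero at the start; "moment": the same for the moment, N m; "grip_width": finger opening in mm; "finger_force": force on a finger pad.
Only numpy, scipy, OpenCV 4.12 (cv2) and the standard library are available. Lean on these libraries where they do the work, as an engineer would, in place of code of your own. Each camera call takes 0.05 s, during which the arm holds its last target. There are 200 camera calls.

## Working session

There is one attempt and no reset: what is moved stays moved. The work goes in short steps, Python scripts to look and compute and a tool call to move; the robot and the scene stay as the last step left them, time stands still between calls to the robot, and variables do not carry over. Pictures are saved under pics/ and viewed, at most 12 in all, crops included, and the job is handed in when it is done.

Besides the shell and the picture viewer there is one more tool, called after ">>>" as a command line: name --argument value ..., lists and objects as JSON in quotes. jog_arm: Moves the arm, as the interface text tells. Shift numbers are shares of 80 mm and turn numbers shares of 0.1 rad, none past 1 either way. Its arguments: {"type":"object","properties":{"targets":{"type":"array","items":{"type":"object","properties":{"xyz":{"type":"array","items":{"type":"number"}},"spin":{"type":"number"}}}},"gripper":{"type":"number"}},"required":["targets"]}

```bash
ls; mkdir -p pics; python3 - <<'E'
from plant import bot
import cv2,numpy as np
o=bot.get_obs(); print({k:np.round(v,3) for k,v in o.items()})
for n in("scene","top"):
    cv2.imwrite(f"pics/{n}0.png",bot.capture(n)); print(n,bot.get_calibration(n))
E
```

```text
pics
{'time': np.float64(0.0), 'joint_positions': array([-1.345,  0.343,  1.525,  0.   ,  1.275, -0.146]), 'dq': array([-0.   , -0.001, -0.001,  0.   , -0.   , -0.001]), 'tau': array([ 1.0000e-03, -4.3124e+01, -2.4422e+01,  7.2000e-02,  5.6000e-02,
       -0.0000e+00]), 'tool_pos': array([ 190.669, -488.708,  226.043]), 'tcp_rot': array([-3.14 , -0.   ,  0.372]), 'contact_force': array([ 0.289,  0.495, -0.344]), 'moment': array([ 0.014, -0.041, -0.01 ]), 'finger_force': np.float64(0.0), 'grip_width': np.float64(91.736)}
scene {'vfov': 49.313847607067295, 'cx': 320.6657464409921, 'cy': 238.15158934188923, 'eye': array([ 84.17674515, 509.25998598, 723.46618438]), 'rotation': array([-2.38041344, -0.01266717, -2.25027042])}
top {'vfov': 48.8597903466371, 'cx': 319.4850525790218, 'cy': 236.86776851677845, 'eye': array([ 357.00184035,  151.62365418, 1138.26929886]), 'rotation': array([-2.95402201, -0.01533237, -1.56935171])}
```

View pics/scene0.png

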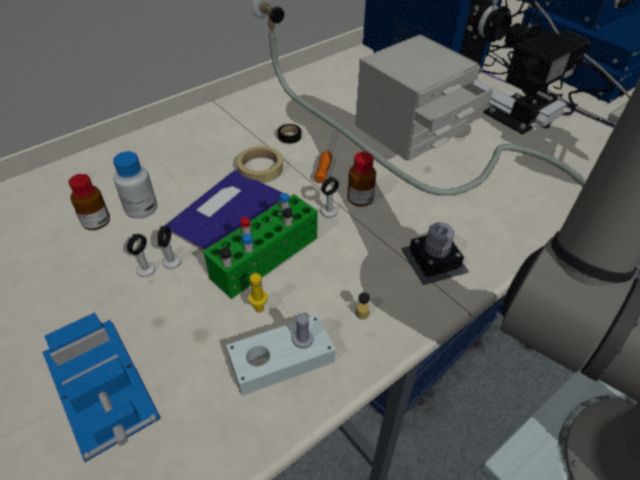

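View pics/top0.png

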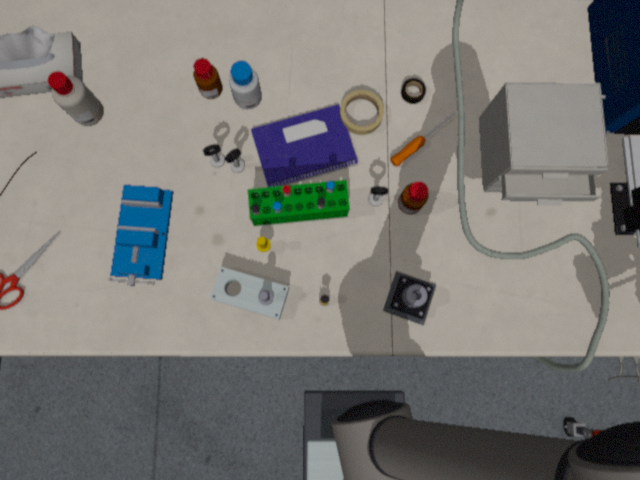

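The pictures show the rack, with its wide hole at top (233,288) and scene (258,355). The arbor is at top (266,296), the chuck on the block at (414,295), the vial at (325,298) and the yellow decoy at (264,243). Next I'll measure by rays.

```bash
cat > h.py <<'E'
import numpy as np,cv2
from scipy.spatial.transform import Rotation as Ro
from plant import bot
def cam(n):
    c=bot.get_calibration(n); f=240/np.tan(np.radians(c['vfov'])/2)
    return np.array(c['eye']),Ro.from_euler('xyz',c['rotation']).as_matrix(),f,c['cx'],c['cy']
def cast(C,uv,z):
    e,R,f,cx,cy=C; d=R@np.array([(uv[0]-cx)/f,(uv[1]-cy)/f,1]); return e+d*(z-e[2])/d[2]
def proj(C,p):
    e,R,f,cx,cy=C; q=R.T@(np.array(p)-e); return np.array([cx+f*q[0]/q[2],cy+f*q[1]/q[2]])
E
python3 - <<'E'
from h import *
P={'top':{'wide':(233,288,36),'arbor_top':(266,296,86-30+36),'chuck':(414,295,81),'vial':(325,299,50),'post':(380,190,90),'stock':(416,191,108),'yellow':(264,241,80)},
'scene':{'wide':(258,355,36),'arbor_top':(302,318,92),'chuck':(440,231,81),'vial':(364,297,50),'post':(330,185,85),'stock':(363,158,108),'yellow':(256,277,80)}}
for n in P:
    C=cam(n)
    for k,v in P[n].items(): print(n,k,cast(C,v[:2],v[2]).round(1))
im=cv2.imread('pics/top0.png');hsv=cv2.cvtColor(im,cv2.COLOR_BGR2HSV)
print(hsv[275,250],hsv[305,275],hsv[270,300],hsv[320,300],hsv[285,392])
for n,b in (('scene',(215,290,350,400)),('scene',(390,210,480,290)),('top',(200,255,300,330)),('top',(375,260,445,335))):
    i=cv2.imread(f'pics/{n}0.png')[b[1]:b[3],b[0]:b[2]]
    cv2.imwrite(f'pics/c_{n}{b[0]}.png',i)
S=[cv2.resize(cv2.imread(f'pics/c_{x}.png'),(400,300)) for x in('scene215','scene390','top200','top375')]
cv2.imwrite('pics/m.png',np.vstack([np.hstack(S[:2]),np.hstack(S[2:])]))
E
```

```text
top wide [457.2 314.8  36. ]
top arbor_top [436.5 241.1  92. ]
top chuck [440.2 -53.6  81. ]
top vial [433.9 123.7  50. ]
top post [654.7  11.4  90. ]
top stock [647.9 -59.1 108. ]
top yellow [548.9 248.5  80. ]
scene wide [458.6 316.1  36. ]
scene arbor_top [439.1 247.2  92. ]
scene chuck [440.9 -54.3  81. ]
scene vial [433.1 126.8  50. ]
scene post [648.2  20.8  85. ]
scene stock [649.7 -61.4 108. ]
scene yellow [553.3 251.6  80. ]
[ 75  11 143] [ 90   8 162] [ 18  26 170] [ 20  23 168] [120  31  49]
```

View pics/m.png

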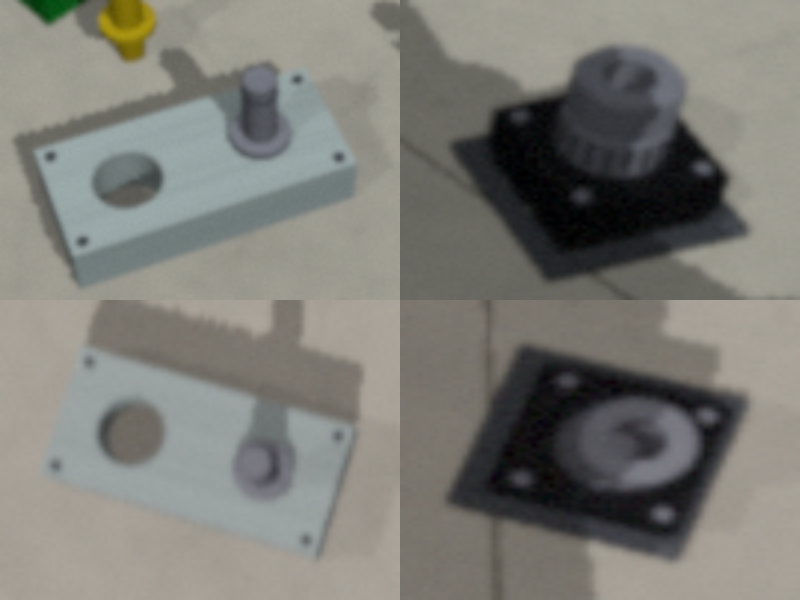

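>>> jog_arm --gripper 100 --targets '[{"xyz": [0.6, 0, 0], "spin": 0.93}, {"xyz": [0.6, 0, 0], "spin": 0.93}, {"xyz": [0.6, 0, 0], "spin": 0.93}, {"xyz": [0.6, 0, 0], "spin": 0.93}, {"xyz": [0.1, -0.7, 0], "spin": 0}, {"xyz": [0.1, -0.7, 0], "spin": 0}, {"xyz": [0.1, -0.7, 0], "spin": 0}, {"xyz": [0.1, -0.7, 0], "spin": 0}, {"xyz": [0.1, -0.7, 0], "spin": 0}, {"xyz": [0.1, -0.5, 0], "spin": 0}]'

```text
time: 1.35
tool_pos: [424.3, -122.9, 226.6]
tcp_rot: [-3.141, 0.0, 0.001]
contact_force: [0.7, -0.7, 0.4]
grip_width: 91.5
finger_force: 0.0
```

```bash
python3 - <<'E'
from h import *
P={'top':{'arbor_top':(264.5,295.8,92),'collar':(266.2,296.7,42),'chuck':(417,295.8,81)},
'scene':{'arbor_top':(302.7,317.5,92),'collar':(302.7,338,42),'chuck':(439,230,81)}}
for n in P:
    C=cam(n)
    for k,v in P[n].items(): print(n,k,cast(C,v[:2],v[2]).round(1))
o=bot.get_obs();print(o['time'],o['tool_pos'],o['tcp_rot'],o['contact_force'])
c=bot.get_calibration('wrist');print(c)
C=cam('wrist')
for p in((440,-54,81),(440,245,92),(458,315,36)):print(proj(C,p))
E
```

```text
top arbor_top [436.9 244.1  92. ]
top collar [438.9 245.   42. ]
top chuck [438.6 -59.6  81. ]
scene arbor_top [439.2 245.9  92. ]
scene collar [437.4 248.   42. ]
scene chuck [443.7 -54.8  81. ]
1.35 [ 424.32857517 -122.90000491  226.56988651] [-3.14121185e+00  4.44396683e-04  7.51989068e-04] [ 0.70381143 -0.71065646  0.4459957 ]
{'vfov': 68.01306009570081, 'cx': 311.7987430066537, 'cy': 234.80159282629486, 'eye': array([ 493.33616252, -123.73396842,  385.50027424]), 'rotation': array([ 2.88330299e+00,  3.01338332e-04, -1.56993884e+00])}
[231.31942268 204.45900198]
[-129.17986089  206.41277319]
[-137.93874464  177.89432491]
```

```bash
python3 - <<'E'
from h import *
C=cam('wrist'); im=bot.capture('wrist'); cv2.imwrite('pics/w1.png',im)
np.save('w1.npy',np.array([0]))
import pickle; pickle.dump(C,open('w1.pkl','wb'))
print(proj(C,(440,-55,81)),proj(C,(440,-55,36)))
E
```

```text
[232.47425687 204.46004117] [242.30546402 196.58392713]
```

View pics/w1.png

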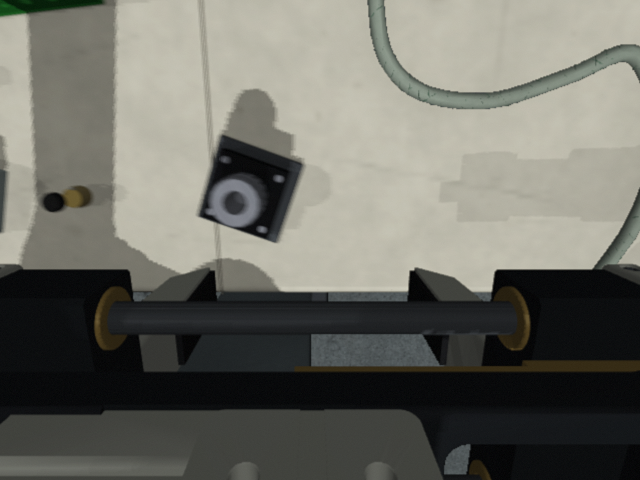

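>>> jog_arm --targets '[{"xyz": [0.02, -0.65, 0], "spin": 0}, {"xyz": [0.02, -0.65, 0], "spin": 0}, {"xyz": [0.02, -0.65, 0], "spin": 0}, {"xyz": [0.02, -0.65, 0], "spin": 0}, {"xyz": [0.02, -0.65, 0], "spin": 0}, {"xyz": [0.02, -0.65, 0], "spin": 0}, {"xyz": [0.02, -0.65, 0], "spin": 0}, {"xyz": [0, 0, 0], "spin": 0}, {"xyz": [0, 0, 0], "spin": 0}, {"xyz": [0, 0, 0], "spin": 0}]'

```text
time: 2.65
tool_pos: [436.0, 237.6, 226.6]
tcp_rot: [3.141, 0.0, -0.002]
contact_force: [-1.6, -0.5, -0.3]
grip_width: 91.7
finger_force: 0.0
```

```bash
python3 - <<'E'
from h import *
import pickle
C=cam('wrist'); im=bot.capture('wrist'); cv2.imwrite('pics/w2.png',im)
pickle.dump(C,open('w2.pkl','wb'))
for p in((438,245,92),(438,245,36),(458,315,36)):print(proj(C,p))
E
```

```text
[301.95569528 222.8255732 ]
[303.42428289 210.32804456]
[232.11195879 190.44125961]
```

View pics/w2.png

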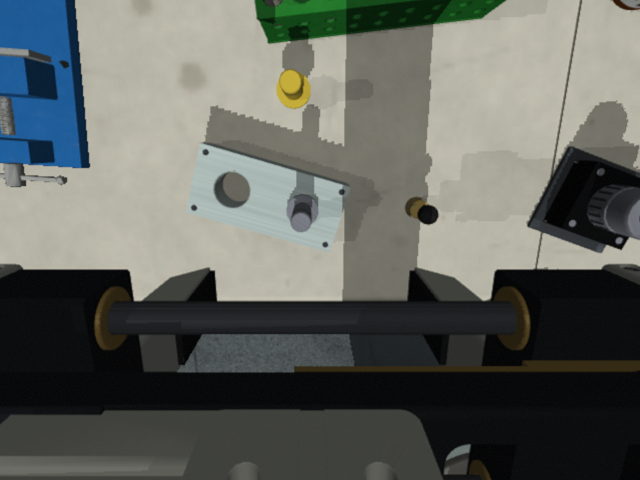

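The wrist views show the chuck's mouth at about (236,201) in the first. In the second the arbor's top is at (301,224) and the wide hole at (232,190), all close to my predictions. I'll refine these with contours.

```bash
python3 - <<'E'
from h import *
import pickle
def blobs(f,b,thr,inv,amin,amax,C,z):
    g=cv2.cvtColor(cv2.imread(f),cv2.COLOR_BGR2GRAY)[b[1]:b[3],b[0]:b[2]]
    g=cv2.resize(g,None,fx=4,fy=4,interpolation=cv2.INTER_CUBIC)
    m=((g<thr) if inv else (g>thr)).astype(np.uint8)
    for c in cv2.findContours(m,cv2.RETR_LIST,cv2.CHAIN_APPROX_NONE)[0]:
        a=cv2.contourArea(c)/16
        if amin<a<amax and len(c)>5:
            e=cv2.fitEllipse(c); uv=(np.array(e[0])+.5)/4-.5+np.array(b[:2])
            print(f,thr,uv.round(1),(np.array(e[1])/4).round(1),'A',round(a),cast(C,uv,z).round(1))
C1=pickle.load(open('w1.pkl','rb'));C2=pickle.load(open('w2.pkl','rb'))
for t in(90,110,130): blobs('pics/w1.png',(195,130,305,245),t,False,200,4000,C1,81)
for t in(70,85,100): blobs('pics/w1.png',(215,180,260,222),t,True,60,1000,C1,81)
for t in(100,120,140): blobs('pics/w2.png',(205,165,260,215),t,True,300,2500,C2,36)
for t in(70,90): blobs('pics/w2.png',(185,138,355,255),t,True,8,80,C2,36)
for t in(100,120,): blobs('pics/w2.png',(270,180,330,245),t,True,100,3000,C2,92)
E
```

```text
pics/w1.png 90 [233.9 202.7] [22.7 24.4] A 433 [441.5 -56.3  81. ]
pics/w1.png 90 [233.8 202.7] [46.9 49.9] A 1815 [441.5 -56.2  81. ]
pics/w1.png 110 [234.1 202.7] [24.7 28.1] A 543 [441.6 -56.5  81. ]
pics/w1.png 110 [233.6 202.8] [45.7 46.1] A 1628 [441.4 -56.1  81. ]
pics/w1.png 130 [249.9 183.6] [117.3 139.5] A 3977 [458.  -70.9  81. ]
pics/w1.png 70 [233.4 202.9] [18.1 22.7] A 311 [441.3 -55.9  81. ]
pics/w1.png 70 [252.4 186.8] [16.5 20.1] A 109 [455.3 -72.9  81. ]
pics/w1.png 85 [233.9 202.7] [21.4 23.4] A 391 [441.5 -56.3  81. ]
pics/w1.png 85 [249.3 201.4] [22.1 48.8] A 178 [442.7 -69.7  81. ]
pics/w1.png 100 [234.  202.7] [23.3 25.3] A 461 [441.5 -56.4  81. ]
pics/w1.png 100 [248.4 200.8] [23.9 47.9] A 232 [443.2 -68.9  81. ]
pics/w2.png 100 [229.8 190.3] [30.2 33. ] A 413 [458.1 317.3  36. ]
pics/w2.png 120 [231.4 189.5] [34.4 36.5] A 985 [458.9 315.6  36. ]
pics/w2.png 140 [231.4 189.5] [35.3 37.3] A 1033 [459.  315.6  36. ]
pics/w2.png 70 [324.8 244.2] [3.6 3.9] A 11 [402.7 223.3  36. ]
pics/w2.png 70 [193.7 207.4] [3.7 4.3] A 12 [441.2 354.3  36. ]
pics/w2.png 70 [341.7 191.6] [4.4 5. ] A 17 [456.7 207.2  36. ]
pics/w2.png 70 [205.3 151.8] [4.1 4.4] A 14 [495.  338.5  36. ]
pics/w2.png 90 [324.8 244.2] [4.3 4.5] A 15 [402.8 223.3  36. ]
pics/w2.png 90 [193.6 207.4] [4.4 5. ] A 17 [441.2 354.3  36. ]
pics/w2.png 90 [341.8 191.6] [5.3 5.8] A 23 [456.7 207.1  36. ]
pics/w2.png 90 [205.3 151.8] [4.8 5. ] A 19 [495.1 338.5  36. ]
pics/w2.png 100 [303.4 206.7] [24.6 31. ] A 411 [451.8 243.7  92. ]
pics/w2.png 120 [300.9 221.3] [15.1 17.3] A 201 [439.3 245.9  92. ]
pics/w2.png 120 [303.4 205. ] [27.2 53.1] A 1084 [453.3 243.7  92. ]
```

```bash
python3 - <<'E'
import cv2,numpy as np
a=cv2.imread('pics/w1.png')[180:225,210:270];b=cv2.imread('pics/w2.png')[185:245,270:335]
cv2.imwrite('pics/z.png',np.hstack([cv2.resize(a,(400,300),interpolation=cv2.INTER_CUBIC),cv2.resize(b,(325,300),interpolation=cv2.INTER_CUBIC)]))
E
```

```text
(no output)
```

View pics/z.png

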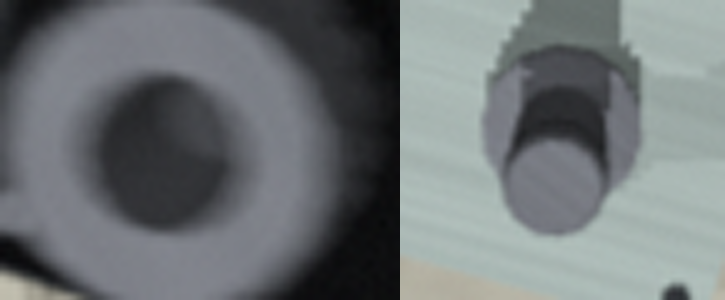

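>>> jog_arm --targets '[{"xyz": [0.029, -0.104, 0.2], "spin": 0}, {"xyz": [0, 0, 0.4], "spin": 0}, {"xyz": [0, 0, 0.4], "spin": 0}, {"xyz": [0, 0, 0.4], "spin": 0}, {"xyz": [0, 0, 0.3], "spin": 0}, {"xyz": [0, 0, 0.2], "spin": 0}, {"xyz": [0, 0, 0.15], "spin": 0}, {"xyz": [0, 0, 0.12], "spin": 0}, {"xyz": [0, 0, 0], "spin": 0}, {"xyz": [0, 0, 0], "spin": 0}]'

```text
time: 3.95
tool_pos: [438.6, 247.3, 53.5]
tcp_rot: [-3.141, -0.001, -0.0]
contact_force: [-0.0, -0.2, 0.1]
grip_width: 92.0
finger_force: 0.0
```

>>> jog_arm --gripper 0 --targets '[{"xyz": [0, 0, 0], "spin": 0}, {"xyz": [0, 0, 0], "spin": 0}, {"xyz": [0, 0, 0], "spin": 0}, {"xyz": [0, 0, 0], "spin": 0}, {"xyz": [0, 0, 0], "spin": 0}, {"xyz": [0, 0, 0], "spin": 0}, {"xyz": [0, 0, 0], "spin": 0}, {"xyz": [0, 0, 0], "spin": 0}, {"xyz": [0, 0, 0], "spin": 0}, {"xyz": [0, 0, 0], "spin": 0}]'

```text
time: 5.2
tool_pos: [438.2, 247.1, 53.1]
tcp_rot: [3.142, 0.0, -0.0]
contact_force: [0.7, 0.1, -0.4]
grip_width: 17.5
finger_force: 30.0
```

>>> jog_arm --targets '[{"xyz": [0, 0, -0.3], "spin": 0}, {"xyz": [0, 0, -0.5], "spin": 0}, {"xyz": [0, 0, -0.5], "spin": 0}, {"xyz": [0.01, 0.5, 0], "spin": 0}, {"xyz": [0.01, 0.6, 0], "spin": 0}, {"xyz": [0.01, 0.6, 0], "spin": 0}, {"xyz": [0.01, 0.6, 0], "spin": 0}, {"xyz": [0, 0.6, 0], "spin": 0}, {"xyz": [0, 0.5, 0], "spin": 0}, {"xyz": [0, 0.39, 0], "spin": 0}]'

```text
time: 6.45
tool_pos: [441.1, -57.7, 157.0]
tcp_rot: [3.141, 0.0, -0.001]
contact_force: [1.1, -0.1, -0.9]
grip_width: 17.7
finger_force: 30.0
```

```bash
python3 - <<'E'
from h import *
o=bot.get_obs(); print(o['tool_pos'],o['contact_force'],o['grip_width'])
C=cam('wrist'); im=bot.capture('wrist'); 
s=bot.capture('scene'); cv2.imwrite('pics/s3.png',s);cv2.imwrite('pics/w3.png',im)
print(bot.get_obs()['tool_pos'])
p=o['tool_pos']
for q in((441.5,-56.3,81),(p[0],p[1],p[2]-46)):print(proj(C,q),proj(cam('scene'),q))
cv2.imwrite('pics/w3c.png',np.hstack([cv2.resize(im[140:380,160:480],(420,315)),cv2.resize(s[150:300,370:520],(315,315))]))
E
```

```text
[441.08799877 -57.67761386 157.04865704] [ 1.10129122 -0.05014811 -0.93681497] 17.698067103746663
[441.40977142 -58.51289251 157.06027253]
[308.528633   243.99457792] [440.53926275 230.31046048]
[310.37235988 258.52186207] [444.454732   217.61662912]
```

View pics/w3c.png

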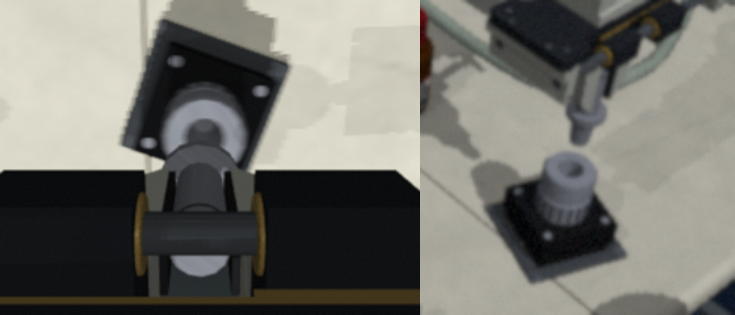

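The crop shows the shank hanging just above the chuck's mouth, slightly left of it in the wrist view. I'll measure edges with the arm at rest.

```bash
python3 - <<'E'
from h import *
C=cam('wrist'); im=bot.capture('wrist'); cv2.imwrite('pics/w4.png',im)
o=bot.get_obs(); p=o['tool_pos'];print(p)
print(proj(C,(441.5,-56.3,81)),'tip',proj(C,(p[0],p[1],p[2]-46)),'collar',proj(C,(p[0],p[1],p[2]-10)),'top',proj(C,(p[0],p[1],p[2]+40)))
g=cv2.cvtColor(im,cv2.COLOR_BGR2GRAY)
for r in (200,205,208,212,216,220,225,230,235,240,246,250,256,262,268,274): print(r,' '.join(f'{v}' for v in g[r,276:356:2]))
E
```

```text
[441.20917202 -57.08439991 156.97262475]
[307.26070398 244.48592012] tip [307.99081881 258.8300591 ] collar [307.32112505 281.47677605] top [305.80815189 332.64027374]
200 19 20 19 19 20 12 13 13 14 11 14 11 10 13 11 13 12 11 11 13 13 12 13 12 12 12 11 12 12 12 14 12 9 14 16 18 19 17 15 18
205 17 18 19 19 19 12 11 12 10 10 12 22 41 56 54 51 31 50 57 57 53 28 45 51 23 12 8 8 10 10 9 11 12 14 16 15 15 16 38 76
208 17 18 18 18 11 12 12 11 13 36 46 34 55 66 71 73 70 68 68 67 70 68 67 61 57 38 24 11 10 12 8 9 11 12 15 17 17 78 137 134
212 18 19 18 17 12 11 14 25 52 66 66 58 56 58 60 61 62 62 59 59 58 59 59 60 61 67 58 54 39 11 9 10 10 16 18 18 15 51 129 137
216 19 18 17 18 12 17 51 64 58 60 60 66 70 72 77 85 107 123 113 91 79 76 71 68 65 61 58 57 63 36 17 5 10 17 15 17 16 15 15 15
220 19 17 18 16 23 56 59 60 67 76 108 142 149 152 151 150 156 153 153 155 150 150 148 147 136 102 71 64 58 58 54 14 10 15 17 17 16 17 15 14
225 19 19 20 22 52 64 84 141 153 153 153 153 149 148 151 152 148 152 154 153 154 154 149 150 146 147 149 155 124 68 57 49 21 17 18 18 17 16 18 18
230 18 20 20 54 77 131 154 
[... 500 characters left out ...]
4 151 148 146 147 124 62 18 16 16 34 60 60
250 18 18 64 133 153 148 149 153 150 153 110 55 54 53 54 56 65 69 64 59 57 57 57 56 56 117 155 153 155 151 148 148 121 57 17 17 24 60 57 159
256 18 18 16 70 138 159 152 93 49 73 85 86 82 80 81 81 80 81 83 82 82 81 79 77 80 80 79 67 54 102 156 124 51 18 19 33 61 61 179 202
262 207 181 113 42 23 53 79 82 84 82 80 81 80 80 85 85 83 80 81 82 81 80 81 80 82 80 78 79 78 79 76 42 19 20 44 62 73 195 202 201
268 216 215 212 174 81 80 76 83 80 80 81 81 62 48 50 53 55 55 54 57 57 57 58 58 70 81 81 82 81 81 77 78 74 65 67 97 201 211 218 217
274 79 78 80 78 78 79 39 11 11 72 56 44 48 49 53 55 55 57 57 56 58 58 56 56 54 54 99 91 10 8 56 80 78 79 79 79 79 78 76 25
```

```bash
python3 - <<'E'
import cv2
cv2.imwrite('pics/w4c.png',cv2.resize(cv2.imread('pics/w4.png')[190:350,235:395],(600,600),interpolation=cv2.INTER_CUBIC))
E
```

```text
(no output)
```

View pics/w4c.png

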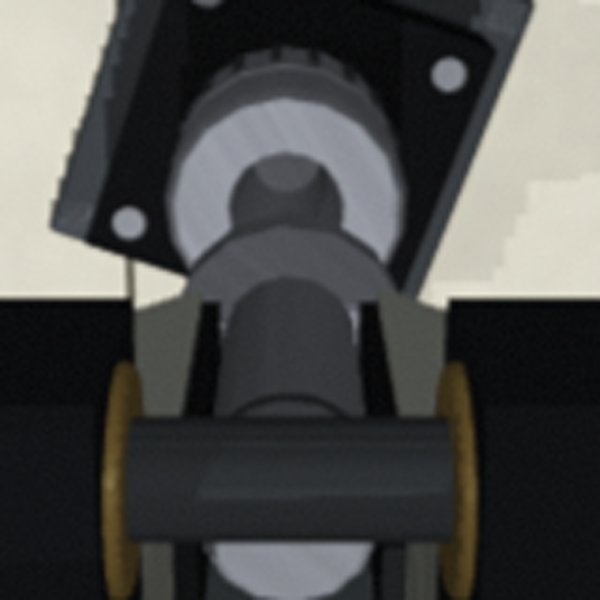

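The wrist view shows the mouth centred at column 311 and the collar at about 311, so they're aligned. In x the fit is within about 1 mm. Now I'll lower it into the socket.

>>> jog_arm --targets '[{"xyz": [0, 0, 0.2], "spin": 0}, {"xyz": [0, 0, 0.1], "spin": 0}, {"xyz": [0, 0, 0.05], "spin": 0}, {"xyz": [0, 0, 0.05], "spin": 0}, {"xyz": [0, 0, 0.05], "spin": 0}, {"xyz": [0, 0, 0.05], "spin": 0}, {"xyz": [0, 0, 0], "spin": 0}, {"xyz": [0, 0, 0], "spin": 0}, {"xyz": [0, 0, 0], "spin": 0}, {"xyz": [0, 0, 0], "spin": 0}]'

```text
time: 7.85
tool_pos: [441.3, -56.1, 117.1]
tcp_rot: [3.141, 0.0, -0.0]
contact_force: [-0.7, -0.5, -2.0]
grip_width: 17.4
finger_force: 30.0
```

>>> jog_arm --targets '[{"xyz": [0, 0, 0.03], "spin": 0}, {"xyz": [0, 0, 0.03], "spin": 0}, {"xyz": [0, 0, 0.03], "spin": 0}, {"xyz": [0, 0, 0.03], "spin": 0}, {"xyz": [0, 0, 0], "spin": 0}, {"xyz": [0, 0, 0], "spin": 0}, {"xyz": [0, 0, 0], "spin": 0}, {"xyz": [0, 0, 0], "spin": 0}, {"xyz": [0, 0, 0], "spin": 0}, {"xyz": [0, 0, 0], "spin": 0}]'

```text
time: 9.1
tool_pos: [441.4, -56.0, 107.5]
tcp_rot: [3.142, 0.0, -0.0]
contact_force: [-0.4, -1.2, -2.2]
grip_width: 17.3
finger_force: 30.0
```

```bash
python3 - <<'E'
from plant import bot
o=bot.get_obs()
for k in('tool_pos','contact_force','moment'):print(k,o[k].round(2))
E
```

```text
tool_pos [441.36 -56.03 107.52]
contact_force [-0.36 -1.21 -2.23]
moment [-0.1   0.11 -0.  ]
```

>>> jog_arm --targets '[{"xyz": [0, 0, 0.0125], "spin": 0}, {"xyz": [0, 0, 0], "spin": 0}, {"xyz": [0, 0, 0.0125], "spin": 0}, {"xyz": [0, 0, 0], "spin": 0}, {"xyz": [0, 0, 0.0125], "spin": 0}, {"xyz": [0, 0, 0], "spin": 0}, {"xyz": [0, 0, 0.0125], "spin": 0}, {"xyz": [0, 0, 0], "spin": 0}, {"xyz": [0, 0, 0], "spin": 0}, {"xyz": [0, 0, 0], "spin": 0}]'

```text
time: 10.35
tool_pos: [441.4, -56.1, 103.5]
tcp_rot: [3.141, -0.0, -0.0]
contact_force: [-0.8, -2.4, -0.6]
grip_width: 17.4
finger_force: 30.0
```

>>> jog_arm --targets '[{"xyz": [0, 0, 0.0125], "spin": 0}, {"xyz": [0, 0, 0], "spin": 0}, {"xyz": [0, 0, 0], "spin": 0}, {"xyz": [0, 0, 0], "spin": 0}, {"xyz": [0, 0, 0.0125], "spin": 0}, {"xyz": [0, 0, 0], "spin": 0}, {"xyz": [0, 0, 0], "spin": 0}, {"xyz": [0, 0, 0], "spin": 0}, {"xyz": [0, 0, 0], "spin": 0}, {"xyz": [0, 0, 0], "spin": 0}]'

```text
time: 11.6
tool_pos: [441.5, -56.2, 101.6]
tcp_rot: [3.141, -0.0, -0.0]
contact_force: [-1.2, -3.4, 4.8]
grip_width: 17.3
finger_force: 30.0
```

>>> jog_arm --targets '[{"xyz": [-0.004, 0.01, 0], "spin": 0}, {"xyz": [0, 0, 0], "spin": 0}, {"xyz": [0, 0, 0.0125], "spin": 0}, {"xyz": [0, 0, 0], "spin": 0}, {"xyz": [0, 0, 0.0125], "spin": 0}, {"xyz": [0, 0, 0], "spin": 0}, {"xyz": [0, 0, 0], "spin": 0}, {"xyz": [0, 0, 0], "spin": 0}, {"xyz": [0, 0, 0], "spin": 0}, {"xyz": [0, 0, 0], "spin": 0}]'

```text
time: 12.85
tool_pos: [441.4, -56.6, 100.0]
tcp_rot: [-3.141, -0.001, -0.0]
contact_force: [-0.7, -0.3, 10.0]
grip_width: 17.5
finger_force: 30.0
```

>>> jog_arm --targets '[{"xyz": [0, 0, 0.0125], "spin": 0}, {"xyz": [0, 0, 0], "spin": 0}, {"xyz": [0, 0, 0], "spin": 0}, {"xyz": [0, 0, 0], "spin": 0}, {"xyz": [0, 0, 0], "spin": 0}, {"xyz": [0, 0, 0], "spin": 0}, {"xyz": [0, 0, 0], "spin": 0}, {"xyz": [0, 0, 0], "spin": 0}, {"xyz": [0, 0, 0], "spin": 0}, {"xyz": [0, 0, 0], "spin": 0}]'

```text
time: 14.1
tool_pos: [441.5, -56.7, 99.2]
tcp_rot: [-3.142, -0.001, -0.0]
contact_force: [-1.6, 0.7, 10.8]
grip_width: 17.4
finger_force: 30.0
```

>>> jog_arm --targets '[{"xyz": [0, 0, 0.0125], "spin": 0}, {"xyz": [0, 0, 0], "spin": 0}, {"xyz": [0, 0, 0], "spin": 0}, {"xyz": [0, 0, 0.0125], "spin": 0}, {"xyz": [0, 0, 0], "spin": 0}, {"xyz": [0, 0, 0], "spin": 0}, {"xyz": [0, 0, 0], "spin": 0}, {"xyz": [0, 0, 0], "spin": 0}, {"xyz": [0, 0, 0], "spin": 0}, {"xyz": [0, 0, 0], "spin": 0}]'

```text
time: 15.35
tool_pos: [441.6, -56.7, 97.5]
tcp_rot: [3.142, -0.002, -0.0]
contact_force: [-1.5, 0.1, 13.9]
grip_width: 17.2
finger_force: 30.0
```

>>> jog_arm --targets '[{"xyz": [0, 0, 0.0125], "spin": 0}, {"xyz": [0, 0, 0], "spin": 0}, {"xyz": [0, 0, 0], "spin": 0}, {"xyz": [0, 0, 0], "spin": 0}, {"xyz": [0, 0, 0], "spin": 0}, {"xyz": [0, 0, 0], "spin": 0}, {"xyz": [0, 0, 0], "spin": 0}, {"xyz": [0, 0, 0], "spin": 0}, {"xyz": [0, 0, 0], "spin": 0}, {"xyz": [0, 0, 0], "spin": 0}]'

```text
time: 16.6
tool_pos: [441.6, -56.7, 96.6]
tcp_rot: [3.141, -0.002, -0.0]
contact_force: [-2.5, 0.2, 16.3]
grip_width: 17.8
finger_force: 30.0
```

>>> jog_arm --targets '[{"xyz": [-0.004, 0, 0.0125], "spin": 0}, {"xyz": [0, 0, 0], "spin": 0}, {"xyz": [0, 0, 0], "spin": 0}, {"xyz": [0, 0, 0], "spin": 0}, {"xyz": [0, 0, 0], "spin": 0}, {"xyz": [0, 0, 0], "spin": 0}, {"xyz": [0, 0, 0], "spin": 0}, {"xyz": [0, 0, 0], "spin": 0}, {"xyz": [0, 0, 0], "spin": 0}, {"xyz": [0, 0, 0], "spin": 0}]'

```text
time: 17.85
tool_pos: [441.6, -56.7, 95.8]
tcp_rot: [3.141, -0.002, -0.0]
contact_force: [-3.0, -0.6, 18.2]
grip_width: 17.3
finger_force: 30.0
```

>>> jog_arm --targets '[{"xyz": [0, 0, 0.01], "spin": 0}, {"xyz": [0, 0, 0], "spin": 0}, {"xyz": [0, 0, 0], "spin": 0}, {"xyz": [0, 0, 0], "spin": 0}, {"xyz": [0, 0, 0], "spin": 0}, {"xyz": [0, 0, 0], "spin": 0}, {"xyz": [0, 0, 0], "spin": 0}, {"xyz": [0, 0, 0], "spin": 0}, {"xyz": [0, 0, 0], "spin": 0}, {"xyz": [0, 0, 0], "spin": 0}]'

```text
time: 19.1
tool_pos: [441.6, -56.7, 95.2]
tcp_rot: [3.141, -0.003, -0.0]
contact_force: [-3.2, 0.4, 19.4]
grip_width: 17.6
finger_force: 30.0
```

>>> jog_arm --targets '[{"xyz": [0, 0, -0.0125], "spin": 0}, {"xyz": [0, 0, -0.0125], "spin": 0}, {"xyz": [0, 0, -0.0125], "spin": 0}, {"xyz": [0, 0, 0], "spin": 0}, {"xyz": [0, 0, 0], "spin": 0}, {"xyz": [0, 0, 0], "spin": 0}, {"xyz": [0, 0, 0], "spin": 0}, {"xyz": [0, 0, 0], "spin": 0}, {"xyz": [0, 0, 0], "spin": 0}, {"xyz": [0, 0, 0], "spin": 0}]'

```text
time: 20.35
tool_pos: [441.4, -56.7, 97.2]
tcp_rot: [-3.142, -0.002, -0.0]
contact_force: [-0.2, 0.1, 8.1]
grip_width: 17.8
finger_force: 30.0
```

```bash
python3 - <<'E'
from h import *
im=bot.capture('wrist'); cv2.imwrite('pics/w5.png',im); s=bot.capture('scene'); C=cam('wrist');print(bot.get_obs()['tool_pos'],bot.get_obs()['contact_force'])
print(proj(cam('scene'),(441,-57,81)))
a=cv2.resize(im[190:310,240:380],(467,400),interpolation=cv2.INTER_CUBIC);b=cv2.resize(s[190:260,410:468],(331,400),interpolation=cv2.INTER_CUBIC)
cv2.imwrite('pics/m5.png',np.hstack([a,b]))
E
```

```text
[441.36119228 -56.68091895  97.19582131] [-0.3764277  -0.99033465  7.91401082]
[441.03016176 230.29385184]
```

View pics/m5.png

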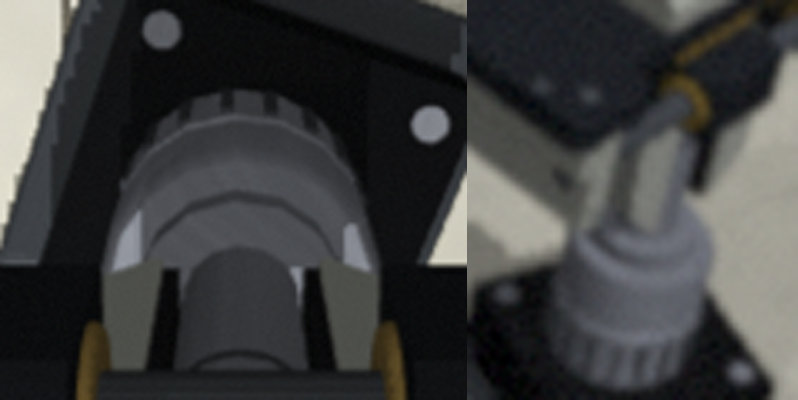

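The crops show the collar nearly on the chuck's face. The unload slope (about 5.7 N/mm) puts the remaining gap at about 1 mm, so I'll continue gently.

>>> jog_arm --targets '[{"xyz": [0, 0, 0.0125], "spin": 0}, {"xyz": [0, 0, 0.0125], "spin": 0}, {"xyz": [0, 0, 0.0125], "spin": 0}, {"xyz": [0, 0, 0], "spin": 0}, {"xyz": [0, 0, 0.008], "spin": 0}, {"xyz": [0, 0, 0], "spin": 0}, {"xyz": [0, 0, 0], "spin": 0}, {"xyz": [0, 0, 0], "spin": 0}, {"xyz": [0, 0, 0], "spin": 0}, {"xyz": [0, 0, 0], "spin": 0}]'

```text
time: 21.7
tool_pos: [441.7, -56.7, 94.8]
tcp_rot: [3.141, -0.003, -0.0]
contact_force: [-4.0, 1.0, 21.8]
grip_width: 17.5
finger_force: 30.0
```

>>> jog_arm --targets '[{"xyz": [0, 0, 0.006], "spin": 0}, {"xyz": [0, 0, 0], "spin": 0}, {"xyz": [0, 0, 0], "spin": 0}, {"xyz": [0, 0, 0], "spin": 0}, {"xyz": [0, 0, 0], "spin": 0}, {"xyz": [0, 0, 0], "spin": 0}, {"xyz": [0, 0, 0], "spin": 0}, {"xyz": [0, 0, 0], "spin": 0}, {"xyz": [0, 0, 0], "spin": 0}, {"xyz": [0, 0, 0], "spin": 0}]'

```text
time: 22.95
tool_pos: [441.7, -56.7, 94.4]
tcp_rot: [3.141, -0.003, -0.0]
contact_force: [-3.1, 0.2, 23.6]
grip_width: 17.4
finger_force: 30.0
```

>>> jog_arm --targets '[{"xyz": [0, 0, -0.0125], "spin": 0}, {"xyz": [0, 0, -0.0125], "spin": 0}, {"xyz": [0, 0, -0.0125], "spin": 0}, {"xyz": [0, 0, -0.0125], "spin": 0}, {"xyz": [0, 0, -0.0125], "spin": 0}, {"xyz": [0, 0, 0], "spin": 0}, {"xyz": [0, 0, 0], "spin": 0}, {"xyz": [0, 0, 0], "spin": 0}, {"xyz": [0, 0, 0], "spin": 0}, {"xyz": [0, 0, 0], "spin": 0}]'

```text
time: 24.2
tool_pos: [441.1, -56.8, 97.7]
tcp_rot: [3.142, -0.001, -0.0]
contact_force: [3.9, 0.8, 6.1]
grip_width: 17.5
finger_force: 30.0
```

>>> jog_arm --targets '[{"xyz": [0, 0, -0.0125], "spin": 0}, {"xyz": [0, 0, 0], "spin": 0}, {"xyz": [0, 0, 0], "spin": 0}, {"xyz": [0, 0, 0], "spin": 0}, {"xyz": [0, 0, 0], "spin": 0}, {"xyz": [0, 0, 0], "spin": 0}, {"xyz": [0, 0, 0], "spin": 0}, {"xyz": [0, 0, 0], "spin": 0}, {"xyz": [0, 0, 0], "spin": 0}, {"xyz": [0, 0, 0], "spin": 0}]'

```text
time: 25.45
tool_pos: [440.7, -56.9, 98.6]
tcp_rot: [3.142, 0.0, -0.0]
contact_force: [-0.1, 0.0, -4.5]
grip_width: 17.1
finger_force: 30.0
```

>>> jog_arm --targets '[{"xyz": [0, 0, -0.02], "spin": 0}, {"xyz": [0, 0, -0.05], "spin": 0}, {"xyz": [0, 0, -0.1], "spin": 0}, {"xyz": [0, 0, -0.15], "spin": 0}, {"xyz": [0, 0, -0.2], "spin": 0}, {"xyz": [0, 0, -0.2], "spin": 0}, {"xyz": [0, 0, -0.15], "spin": 0}, {"xyz": [0, 0, -0.1], "spin": 0}, {"xyz": [0, 0, -0.05], "spin": 0}, {"xyz": [0, 0, 0], "spin": 0}]'

```text
time: 26.7
tool_pos: [440.7, -56.9, 180.2]
tcp_rot: [3.142, -0.0, -0.0]
contact_force: [-0.6, -0.4, -3.6]
grip_width: 17.3
finger_force: 30.0
```

```bash
python3 - <<'E'
from h import *
im=bot.capture('wrist'); s=bot.capture('scene');o=bot.get_obs();print(o['time'],o['tool_pos'],o['contact_force'],o['moment'])
a=cv2.resize(im[190:310,240:380],(467,400),interpolation=cv2.INTER_CUBIC);b=cv2.resize(s[130:280,400:520],(320,400),interpolation=cv2.INTER_CUBIC)
cv2.imwrite('pics/m6.png',np.hstack([a,b]))
E
```

```text
26.8 [440.47898265 -56.81231058 179.78611229] [ 0.10560685  1.6090335  -4.88104655] [ 0.01554194  0.04122129 -0.01261526]
```

View pics/m6.png

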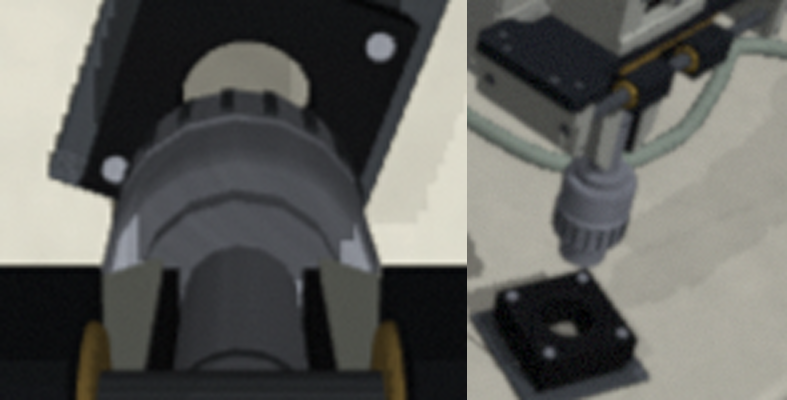

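The chuck hangs upright on the arbor, clear of the block. Next I'll carry it over to the wide hole.

>>> jog_arm --targets '[{"xyz": [0.022, -0.2, 0], "spin": 0}, {"xyz": [0.022, -0.4, 0], "spin": 0}, {"xyz": [0.022, -0.55, 0], "spin": 0}, {"xyz": [0.022, -0.65, 0], "spin": 0}, {"xyz": [0.022, -0.65, 0], "spin": 0}, {"xyz": [0.022, -0.65, 0], "spin": 0}, {"xyz": [0.022, -0.55, 0], "spin": 0}, {"xyz": [0.022, -0.5, 0], "spin": 0}, {"xyz": [0.022, -0.3, 0], "spin": 0}, {"xyz": [0.022, -0.2, 0], "spin": 0}]'

```text
time: 28.05
tool_pos: [457.6, 316.9, 179.5]
tcp_rot: [3.141, 0.001, 0.001]
contact_force: [0.0, -0.3, -4.5]
grip_width: 17.4
finger_force: 30.0
```

>>> jog_arm --targets '[{"xyz": [0, 0, 0.1], "spin": 0}, {"xyz": [0, 0, 0.1], "spin": 0}, {"xyz": [0, 0, 0.1], "spin": 0}, {"xyz": [0, 0, 0], "spin": 0}, {"xyz": [0, 0, 0], "spin": 0}, {"xyz": [0, 0, 0], "spin": 0}, {"xyz": [0, 0, 0], "spin": 0}, {"xyz": [0, 0, 0], "spin": 0}, {"xyz": [0, 0, 0], "spin": 0}, {"xyz": [0, 0, 0], "spin": 0}]'

```text
time: 29.3
tool_pos: [458.4, 315.1, 156.2]
tcp_rot: [3.142, -0.0, -0.0]
contact_force: [-0.8, -0.3, -4.6]
grip_width: 17.4
finger_force: 30.0
```

```bash
python3 - <<'E'
from h import *
o=bot.get_obs();C=cam('wrist');im=bot.capture('wrist'); s=bot.capture('scene');p=o['tool_pos'];print(o['time'],p,o['contact_force'])
cv2.imwrite('pics/w7.png',im);cv2.imwrite('pics/s7.png',s)
print('nose',proj(C,(p[0],p[1],p[2]-88)),'hole',proj(C,(459,315.5,36)))
g=cv2.cvtColor(im,cv2.COLOR_BGR2GRAY)[100:300,150:480];g=cv2.resize(g,None,fx=4,fy=4,interpolation=cv2.INTER_CUBIC)
for c in cv2.findContours((g<80).astype(np.uint8),cv2.RETR_LIST,cv2.CHAIN_APPROX_NONE)[0]:
    a=cv2.contourArea(c)/16
    if 8<a<120: 
        uv=(cv2.moments(c)['m10']/cv2.moments(c)['m00']/4+150,cv2.moments(c)['m01']/cv2.moments(c)['m00']/4+100); print(np.round(uv,1),round(a),cast(C,uv,36).round(1))
cv2.imwrite('pics/m7.png',np.hstack([cv2.resize(im[150:330,200:420],(440,360),interpolation=cv2.INTER_CUBIC),cv2.resize(s[250:390,210:350],(360,360),interpolation=cv2.INTER_CUBIC)]))
E
```

```text
29.3 [458.42665671 315.13566905 156.16099006] [-0.76220714 -0.28475888 -4.58219218]
nose [310.61581741 239.89439262] hole [310.2855487  228.50587332]
[263.7 250.3] 17 [440.6 353.8  36. ]
[444.3 231.9] 38 [456.2 207.   36. ]
[305.4 226.1] 33 [461.  319.4  36. ]
[281.5 184.3] 21 [494.6 337.9  36. ]
[390.2 103.8] 78 [553.9 256.3  36. ]
```

View pics/m7.png

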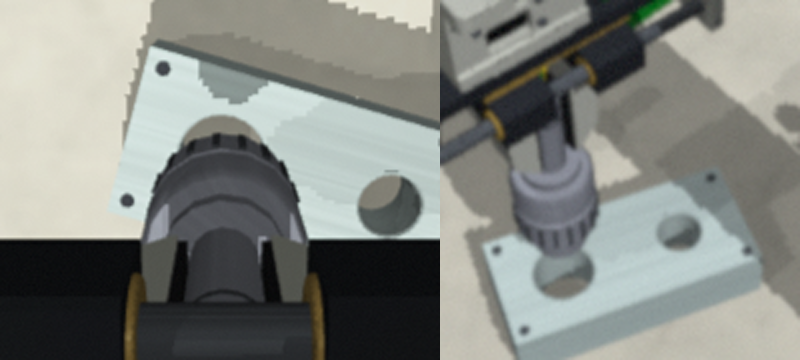

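The chuck hangs straight over the wide hole. Its screws give the hole at (458.5, 315.0) and the TCP is at (458.4, 315.1), so I'll lower it.

>>> jog_arm --targets '[{"xyz": [0, 0, 0.15], "spin": 0}, {"xyz": [0, 0, 0.15], "spin": 0}, {"xyz": [0, 0, 0.06], "spin": 0}, {"xyz": [0, 0, 0.04], "spin": 0}, {"xyz": [0, 0, 0.04], "spin": 0}, {"xyz": [0, 0, 0.04], "spin": 0}, {"xyz": [0, 0, 0], "spin": 0}, {"xyz": [0, 0, 0], "spin": 0}, {"xyz": [0, 0, 0], "spin": 0}, {"xyz": [0, 0, 0], "spin": 0}]'

```text
time: 30.65
tool_pos: [458.5, 315.1, 117.9]
tcp_rot: [-3.142, -0.0, -0.0]
contact_force: [0.1, 0.0, -4.2]
grip_width: 17.3
finger_force: 30.0
```

Entered cleanly. I'll go down to about 99.5.

>>> jog_arm --targets '[{"xyz": [0, 0, 0.05], "spin": 0}, {"xyz": [0, 0, 0.05], "spin": 0}, {"xyz": [0, 0, 0.04], "spin": 0}, {"xyz": [0, 0, 0.03], "spin": 0}, {"xyz": [0, 0, 0.03], "spin": 0}, {"xyz": [0, 0, 0.02], "spin": 0}, {"xyz": [0, 0, 0.01], "spin": 0}, {"xyz": [0, 0, 0], "spin": 0}, {"xyz": [0, 0, 0], "spin": 0}, {"xyz": [0, 0, 0], "spin": 0}]'

```text
time: 31.9
tool_pos: [458.5, 315.1, 99.4]
tcp_rot: [3.142, -0.0, -0.0]
contact_force: [0.4, -0.7, -4.1]
grip_width: 17.5
finger_force: 30.0
```

>>> jog_arm --targets '[{"xyz": [0, 0, 0.006], "spin": 0}, {"xyz": [0, 0, 0], "spin": 0}, {"xyz": [0, 0, 0], "spin": 0}, {"xyz": [0, 0, 0], "spin": 0}, {"xyz": [0, 0, 0], "spin": 0}, {"xyz": [0, 0, 0], "spin": 0}, {"xyz": [0, 0, 0], "spin": 0}, {"xyz": [0, 0, 0], "spin": 0}, {"xyz": [0, 0, 0], "spin": 0}, {"xyz": [0, 0, 0], "spin": 0}]'

```text
time: 33.15
tool_pos: [458.4, 315.1, 98.9]
tcp_rot: [3.141, 0.0, -0.0]
contact_force: [0.8, -1.0, -4.1]
grip_width: 17.1
finger_force: 30.0
```

>>> jog_arm --targets '[{"xyz": [0, 0, 0.005], "spin": 0}, {"xyz": [0, 0, 0], "spin": 0}, {"xyz": [0, 0, 0], "spin": 0}, {"xyz": [0, 0, 0], "spin": 0}, {"xyz": [0, 0, 0], "spin": 0}, {"xyz": [0, 0, 0], "spin": 0}, {"xyz": [0, 0, 0], "spin": 0}, {"xyz": [0, 0, 0], "spin": 0}, {"xyz": [0, 0, 0], "spin": 0}, {"xyz": [0, 0, 0], "spin": 0}]'

```text
time: 34.4
tool_pos: [458.4, 315.1, 98.5]
tcp_rot: [3.141, -0.0, -0.0]
contact_force: [-0.1, -0.8, -3.7]
grip_width: 17.4
finger_force: 30.0
```

>>> jog_arm --targets '[{"xyz": [0, 0, 0.005], "spin": 0}, {"xyz": [0, 0, 0], "spin": 0}, {"xyz": [0, 0, 0], "spin": 0}, {"xyz": [0, 0, 0], "spin": 0}, {"xyz": [0, 0, 0], "spin": 0}, {"xyz": [0, 0, 0], "spin": 0}, {"xyz": [0, 0, 0], "spin": 0}, {"xyz": [0, 0, 0], "spin": 0}, {"xyz": [0, 0, 0], "spin": 0}, {"xyz": [0, 0, 0], "spin": 0}]'

```text
time: 35.65
tool_pos: [458.4, 315.1, 98.1]
tcp_rot: [3.142, -0.0, -0.0]
contact_force: [0.3, 0.2, -4.1]
grip_width: 17.3
finger_force: 30.0
```

>>> jog_arm --targets '[{"xyz": [0, 0, 0.005], "spin": 0}, {"xyz": [0, 0, 0], "spin": 0}, {"xyz": [0, 0, 0], "spin": 0}, {"xyz": [0, 0, 0], "spin": 0}, {"xyz": [0, 0, 0.005], "spin": 0}, {"xyz": [0, 0, 0], "spin": 0}, {"xyz": [0, 0, 0], "spin": 0}, {"xyz": [0, 0, 0], "spin": 0}, {"xyz": [0, 0, 0], "spin": 0}, {"xyz": [0, 0, 0], "spin": 0}]'

```text
time: 36.9
tool_pos: [458.6, 315.2, 98.0]
tcp_rot: [-3.141, -0.001, -0.0]
contact_force: [-2.8, -1.0, 6.2]
grip_width: 17.3
finger_force: 30.0
```

>>> jog_arm --targets '[{"xyz": [0, 0, 0.005], "spin": 0}, {"xyz": [0, 0, 0], "spin": 0}, {"xyz": [0, 0, 0], "spin": 0}, {"xyz": [0, 0, 0], "spin": 0}, {"xyz": [0, 0, 0], "spin": 0}, {"xyz": [0, 0, 0], "spin": 0}, {"xyz": [0, 0, 0], "spin": 0}, {"xyz": [0, 0, 0], "spin": 0}, {"xyz": [0, 0, 0], "spin": 0}, {"xyz": [0, 0, 0], "spin": 0}]'

```text
time: 38.15
tool_pos: [458.6, 315.2, 98.0]
tcp_rot: [-3.141, -0.001, -0.0]
contact_force: [-3.7, -2.2, 9.8]
grip_width: 17.4
finger_force: 30.0
```

Seated at 98.0, which matches the expected home height. I'll ease off the load, release and retreat.

>>> jog_arm --targets '[{"xyz": [0, 0, -0.007], "spin": 0}, {"xyz": [0, 0, 0], "spin": 0}, {"xyz": [0, 0, 0], "spin": 0}, {"xyz": [0, 0, 0], "spin": 0}, {"xyz": [0, 0, 0], "spin": 0}, {"xyz": [0, 0, 0], "spin": 0}, {"xyz": [0, 0, 0], "spin": 0}, {"xyz": [0, 0, 0], "spin": 0}, {"xyz": [0, 0, 0], "spin": 0}, {"xyz": [0, 0, 0], "spin": 0}]'

```text
time: 39.4
tool_pos: [458.6, 315.2, 98.0]
tcp_rot: [-3.141, -0.001, -0.0]
contact_force: [-1.5, -2.1, 7.1]
grip_width: 17.1
finger_force: 30.0
```

>>> jog_arm --gripper 60 --targets '[{"xyz": [0, 0, 0], "spin": 0}, {"xyz": [0, 0, 0], "spin": 0}, {"xyz": [0, 0, 0], "spin": 0}, {"xyz": [0, 0, 0], "spin": 0}, {"xyz": [0, 0, 0], "spin": 0}, {"xyz": [0, 0, 0], "spin": 0}, {"xyz": [0, 0, 0], "spin": 0}, {"xyz": [0, 0, 0], "spin": 0}, {"xyz": [0, 0, 0], "spin": 0}, {"xyz": [0, 0, 0], "spin": 0}]'

```text
time: 40.65
tool_pos: [458.4, 315.1, 97.4]
tcp_rot: [3.141, 0.0, -0.0]
contact_force: [0.4, -0.5, -0.7]
grip_width: 54.9
finger_force: 0.0
```

>>> jog_arm --targets '[{"xyz": [0, 0, -0.1], "spin": 0}, {"xyz": [0, 0, -0.2], "spin": 0}, {"xyz": [0, 0, -0.3], "spin": 0}, {"xyz": [0, 0, -0.4], "spin": 0}, {"xyz": [0, 0, -0.4], "spin": 0}, {"xyz": [0, 0, -0.2], "spin": 0}, {"xyz": [0, 0, -0.1], "spin": 0}, {"xyz": [0, 0, 0], "spin": 0}, {"xyz": [0, 0, 0], "spin": 0}, {"xyz": [0, 0, 0], "spin": 0}]'

```text
time: 41.9
tool_pos: [458.1, 315.0, 232.6]
tcp_rot: [3.141, 0.001, -0.0]
contact_force: [-1.1, 0.7, 0.1]
grip_width: 55.3
finger_force: 0.0
```

```bash
python3 - <<'E'
from h import *
o=bot.get_obs();C=cam('wrist');im=bot.capture('wrist'); s=bot.capture('scene');p=o['tool_pos'];print(o['time'],p,o['contact_force'],o['grip_width'])
print('top expected',proj(C,(458.5,315.1,137)),proj(cam('scene'),(458.5,315.1,137)),'collar',proj(cam('scene'),(458.5,315.1,87)))
cv2.imwrite('pics/m8.png',np.hstack([cv2.resize(im[150:330,200:420],(440,360),interpolation=cv2.INTER_CUBIC),cv2.resize(s[250:390,210:350],(360,360),interpolation=cv2.INTER_CUBIC)]))
E
```

```text
41.9 [458.12251635 314.96408418 232.64769792] [-1.06269252  0.74556224  0.14326615] 55.314494088183416
top expected [310.37030711 236.47838877] [253.09855179 315.30545245] collar [255.93698129 335.75806178]
```

View pics/m8.png

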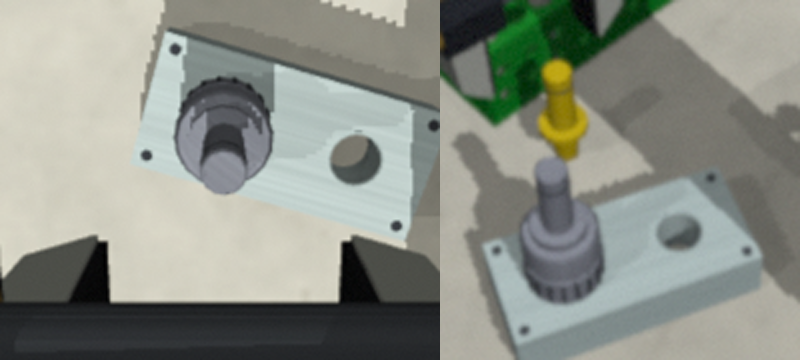

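The chuck stands upright and home: its top is at scene (253,315), against (253.1,315.3) expected. The robot is clear, so I'll hand in.

```bash
python3 -c "
from plant import bot
print(bot.close_job())"
```

```text
the job is handed in; nothing more can be done
None
```

I tapped the arbor home in the chuck, lifted the chuck by the arbor alone, and stood it upright in the rack's wide hole. The job is handed in at about 42 s, but no verdict came back.

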